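# Roll the trolley axle onto its pencil line

## Robot

A 7-joint arm with a two-finger parallel gripper is mounted at the origin on the work surface. World frame = base frame: x ahead of the robot, y to its left, z up, the work surface at z = 0. Lengths are in m, angles in rad, forces in N, time in s.
With the tool pointing down it reaches from about 0.4 to 0.875 m from the base axis. Payload 19.3 kg.
Tool frame: the origin (TCP) lies at the very end of the fingers, on their centre line; the grasp point (between the pads) lies 19 mm behind it; z points along the fingers, y is the direction in which the jaws open and shut (so a half turn about z gives the same grasp; the last joint's range is limited). The gripper opens to 85 mm and grips with 20 to 120 N. Pads are 22 mm wide; open, the fingers measure 114 mm over their backs; the gripper's body (76 mm by 85 mm) begins 54 mm behind the grasp point. The pads swing forward as they close: fully open they stand 13 mm farther back than shut.
Start: joints at [-1.379, 0.521, -0.036, 1.599, 0.021, 1.021, -0.113], TCP at [0.162, 0.604, 0.231] pointing down, gripper open.
Joint ranges: [-2.91, 2.91], [-0.3, 2.13], [-1.5, 1.42], [0.17, 2.43], [-1.26, 4.41], [0.16, 1.93], [-2.52, 2.52]. Speed limits (rad/s): [1.89, 1.89, 2.39, 2.39, 3.01, 3.01, 3.01].

## Interface

Orientations are given as [roll, pitch, yaw] about the fixed x, y, z axes, in that order (R = Rz(yaw) Ry(pitch) Rx(roll)).
In Python, from workcell import bot, vision, job_done gives the robot as it stands.
- The arm moves only by the tool arm_command, never from a script. Its arguments are lists of equal length, an entry for each row: "gripper": the finger opening in cm, from 0 to 8.54; "slide": the shift along the tool's x, y, z in cm, a list of three; "turn": the turn, a rotation vector about the tool's x, y, z in degrees, a list of three. A call has 1 to 5 rows; each row is the pose to reach, as a shift and turn from the pose commanded when the call began, along the tool's axes at that moment; what a row does not reach only later rows make up. A row lasts 1/8 s, in which the tool goes at most 62.5 mm and 10.7 degrees, less where a joint would pass 70% of its speed; a pose out of reach is approached as far as the arm can. A call with a gripper value outside its range is refused whole. The fingers move at their own pace and stop on an object; "force" is the grip in N (left out, the last holds). Time passes only in rows, so rows that repeat a pose let the fingers close. It gives the time, the measured TCP pose, the force and the opening at its end, in the units of the state.
- bot.observe(): the state, without advancing time (a new reading comes with each control period).
- vision.grab_frame(name): name is "scene" or "top" or "wrist"; returns the picture (384x512x3 uint8, blue, green, red); there is no depth.
- vision.camera_model(name): a dict with "mtx" (3x3 intrinsics, pixels), "k1" (the pictures are not rectified: a ray, as slopes to the right and down, at radius r is drawn at 1 + k1 r^2 times it, then the intrinsics apply), "T" (4x4, takes a point from camera to world coordinates). Camera axes: x right, y down, z forward; pixel columns grow to the right and rows downward; lengths in m; the calibration is good to about 2 mm. A picture is of the moment at which its call begins: read the wrist's pose just before it. camera_model takes no time and is no camera call; for the wrist camera it gives the pose at the moment of the call.
- job_done(): hands the job in, once; it reports no verdict.
The state is a dict: "clock": time; "qpos": joint angles; "qd": joint speeds; "joint_efforts": joint torques, N m; "position": TCP position; "tool_rot": TCP orientation; "force": force on the tool from outside, world axes, zero at the start; "moment": the same for the moment, N m; "grip_width": finger opening in m.
Only numpy, scipy, OpenCV 4.12 (cv2) and the standard library are available. Lean on these libraries where they do the work, as an engineer would, in place of code of your own. Each camera call takes 0.05 s, during which the arm holds its last target. There are 200 camera calls.

## Task

A small trolley deck lies upside down on the bench with one axle already clipped down; the loose axle tube still has to go on the other, bare pencil line. With the fingertips on top of it, roll the loose axle gently across the deck, without pinching, lifting or dragging it or letting it run away, until it lies at rest squarely along the middle of that line, ready for its clips. Leave everything else where it is.

Things in the scene. Friction and masses are not known exactly. Their poses are not given: they have to be found in the camera images.
- axle: the loose axle: plain steel tube, 25 mm diameter, 290 mm long, 0.3 to 0.5 kg, lying across the deck, free to roll; let go at rest it stays. Origin at the middle of its axis, 12.5 mm above the deck; x runs along the tube, y and z turn with it as it rolls (z up at the start). It starts 60 to 100 mm from the bare line, on either side, within 3 degrees of parallel, both ends past the deck's edges
- axle_line (a point): the bare pencil line, 3 mm wide, straight across the wooden deck, two pairs of screw holes beside it. The point is its middle on the deck's upper face, 18 mm above the bench. Axes: x along the line, y across it, away from the clipped axle, z up. The deck is 240 mm wide (x), 500 mm long (y), 18 mm thick, fixed, level; its end lies 130 mm from the line in +y
- clipped_axle (a point): the other axle, an equal tube already fixed to the deck with two metal saddle clips; the point is the middle of its axis, 240 mm from the bare line in that line's -y, 12.5 mm above the deck's face. Leave it alone
- ratchet: steel ratchet handle, 195 mm long, 34 mm wide at the head, 24 mm high, lying on the deck about parallel to the line, 50 to 100 mm from it on the side where the axle is not. Origin under its middle, x along it. Leave it where it is
- clip_a: loose metal saddle clip (bridge shape, 60 x 20 mm, 27 mm high) standing on the deck between the two axle lines, about 65 mm from the clipped axle's centre line; origin under its middle, its 60 mm length is its own y. Leave it where it is
- clip_b: a second clip like clip_a, in the same row
- hammer: ball-pein hammer with a wooden handle, 330 mm long, 35 mm high, lying on the bench to the left of the deck; origin on its underside, 120 mm from the middle of the head, x along it towards the head. Leave it
- wheel_a: trolley wheel, 125 mm diameter, 39 mm high, lying flat on the bench to the left; origin under its middle. Leave it
- wheel_b: trolley wheel like wheel_a, lying on the bench to the right of the deck. Leave it
- pads: stack of four square rubber pads, 42 x 42 x 40 mm, on the bench to the right of the deck; origin under its middle. Leave it
- screw_tin: round open tin of screws, 82 mm diameter, 28 mm high, on the bench to the right; origin under its middle. Leave it

How it is judged:
By the outcome, as a careful person would: the job done as asked, in the order asked, and still so for the second after the job is handed in, with the robot touching nothing.
It also fails if it takes over 64 s, if anything falls off the work surface, if the arm or the gripper's body presses on something with over 40 N, if the wrist force passes 120 N, or if a joint passes its speed limit or range.

## Working session

There is one attempt and no reset: what is moved stays moved. The work goes in short steps, Python scripts to look and compute and a tool call to move; the robot and the scene stay as the last step left them, time stands still between calls to the robot, and variables do not carry over. Pictures are saved under pics/ and viewed, about 8 in all and at most 12, crops included, and the job is handed in when it is done.

Besides the shell and the picture viewer there is one more tool, called by a JSON object that holds its "op" and its "data", one argument or row to a line. arm_command: Moves the arm, as the interface text tells. Its arguments: {"type":"object","properties":{"gripper":{"type":"array","items":{"type":"number"}},"slide":{"type":"array","items":{"type":"array","items":{"type":"number"}}},"turn":{"type":"array","items":{"type":"array","items":{"type":"number"}}},"force":{"type":"number"}},"required":["gripper","slide","turn"]}

```bash
mkdir -p pics; ls; cat > h.py <<'E'
import numpy as np, cv2
from workcell import bot, vision, job_done
def ray(cm,u,v):
    K=np.array(cm["mtx"]);T=np.array(cm["T"])
    d=np.array([(u-K[0,2])/K[0,0],(v-K[1,2])/K[1,1]]);s=d.copy()
    for _ in range(20): s=d/(1+cm["k1"]*(s@s))
    return T[:3,3],T[:3,:3]@np.array([s[0],s[1],1])
def onplane(cm,u,v,z):
    o,d=ray(cm,u,v);return o+d*(z-o[2])/d[2]
def proj(cm,P):
    K=np.array(cm["mtx"]);T=np.array(cm["T"]);p=T[:3,:3].T@(np.array(P)-T[:3,3])
    s=p[:2]/p[2];s=s*(1+cm["k1"]*(s@s));return K[0,0]*s[0]+K[0,2],K[1,1]*s[1]+K[1,2]
E
python3 - <<'E'
from h import *
s=bot.observe();print({k:np.round(v,3) for k,v in s.items()})
for n in("top","scene"):
    im=vision.grab_frame(n);cv2.imwrite(f"pics/{n}0_raw.png",im);cv2.imwrite(f"pics/{n}0.png",cv2.resize(im,(800,600),interpolation=cv2.INTER_CUBIC))
    c=vision.camera_model(n);print(n,np.round(c["mtx"],1),c["k1"],np.round(c["T"],3))
E
```

```text
pics
{'clock': np.float64(0.0), 'qpos': array([-1.379,  0.522, -0.036,  1.6  ,  0.021,  1.021, -0.113]), 'qd': array([-0.001,  0.   , -0.001,  0.   ,  0.001, -0.001, -0.001]), 'joint_efforts': array([ 2.0000e-03, -9.2711e+01,  1.9810e+00, -3.6994e+01,  1.8000e-02,
        8.0000e-03,  0.0000e+00]), 'position': array([0.162, 0.603, 0.231]), 'tool_rot': array([-3.14,  0.  ,  2.88]), 'force': array([0.056, 0.414, 1.094]), 'moment': array([-0.015,  0.028,  0.017]), 'grip_width': np.float64(0.086)}
top [[425.2   0.  253.6]
 [  0.  425.2 188.7]
 [  0.    0.    1. ]] -0.03612422054137333 [[ 0.037 -0.976  0.214  0.176]
 [-0.999 -0.037  0.002 -0.038]
 [ 0.006 -0.214 -0.977  1.598]
 [ 0.     0.     0.     1.   ]]
scene [[472.    0.  248. ]
 [  0.  472.  191.7]
 [  0.    0.    1. ]] -0.08750839708691488 [[ 0.607  0.695 -0.385  1.132]
 [ 0.794 -0.529  0.299 -0.49 ]
 [ 0.004 -0.487 -0.873  1.378]
 [ 0.     0.     0.     1.   ]]
```

View pics/top0.png

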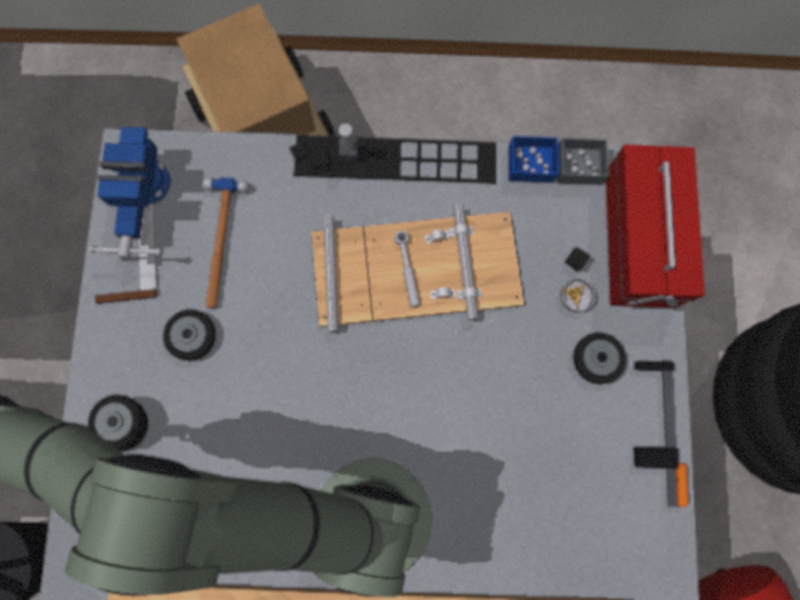

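View pics/scene0.png

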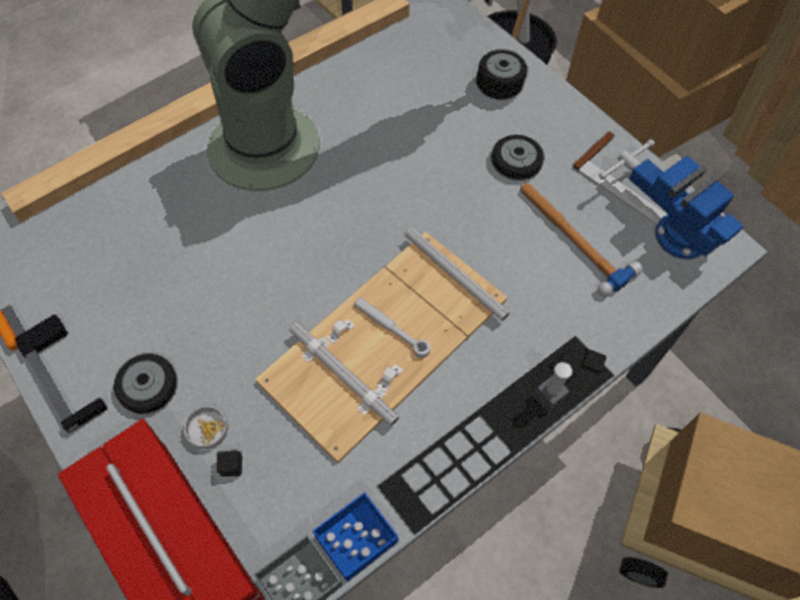

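The top view shows the deck with the loose axle at view px (333,272), the bare line at about (367,273), the ratchet at (408,268) and the clipped axle at (467,262). The scene view agrees. The axle therefore has to roll toward world −y.

```bash
python3 - <<'E'
from h import *
c=vision.camera_model("top")
f=.64
for n,u,v,z in[("axleA",330,216,.0305),("axleB",334,329,.0305),("lineA",363,227,.018),("lineB",371,320,.018),("clipA",460,207,.0305),("clipB",474,317,.0305),("ratA",402,236,.03),("ratB",414,305,.03),("corner",313,233,.018),("corner",320,324,.018),("hamhead",227,185,.02),("hamtail",211,305,.02),("wheel",190,334,.03)]:
    print(n,np.round(onplane(c,u*f,v*f,z),3))
w=vision.camera_model("wrist");T=np.array(w["T"]);s=bot.observe()
from scipy.spatial.transform import Rotation as R
Rt=R.from_euler('xyz',s["tool_rot"]).as_matrix()
print(w["mtx"],w["k1"]);print("cam in tool",np.round(Rt.T@(T[:3,3]-s["position"]),4));print(np.round(Rt.T@T[:3,:3],3)); print(np.round(Rt,3))
E
```

```text
axleA [0.713 0.136 0.03 ]
axleB [0.43 0.11 0.03]
lineA [0.692 0.054 0.018]
lineB [0.458 0.023 0.018]
clipA [ 0.749 -0.186  0.03 ]
clipB [ 0.472 -0.224  0.03 ]
ratA [ 0.668 -0.044  0.03 ]
ratB [ 0.496 -0.079  0.03 ]
corner [0.671 0.177 0.018]
corner [0.443 0.146 0.018]
hamhead [0.789 0.402 0.02 ]
hamtail [0.479 0.413 0.02 ]
wheel [0.405 0.453 0.03 ]
[[294.05709648   0.         253.76586613]
 [  0.         294.05709648 189.21899636]
 [  0.           0.           1.        ]] -0.05138501814407791
cam in tool [ 0.0808  0.0015 -0.1437]
[[-0.001 -0.95  -0.314]
 [ 1.    -0.001  0.   ]
 [-0.    -0.314  0.95 ]]
[[-0.966  0.259 -0.   ]
 [ 0.259  0.966 -0.001]
 [-0.    -0.001 -1.   ]]
```

{"op": "arm_command", "data": {
  "gripper": [8.5,8.5,8.5,8.5,8.5],
  "slide": [
    [-5.6,-2.3,0],
    [-11.2,-4.6,0],
    [-16.8,-6.9,0],
    [-22.4,-9.2,0],
    [-28,-11.5,0]
  ],
  "turn": [
    [0,0,8],
    [0,0,16],
    [0,0,24],
    [0,0,32],
    [0,0,40]
  ]
}}

```text
clock: 0.72
position: [0.4037, 0.4187, 0.2312]
tool_rot: [-3.141, -0.0, 2.177]
force: [0.9, 0.3, 0.2]
grip_width: 0.0851
```

{"op": "arm_command", "data": {
  "gripper": [8.5,8.5,8.5,8.5,8.5],
  "slide": [
    [-5.5,-1.3,0],
    [-11,-2.7,0],
    [-16.5,-4,0],
    [-22,-5.4,0],
    [-27.5,-6.7,0]
  ],
  "turn": [
    [0,0,0],
    [0,0,0],
    [0,0,0],
    [0,0,0],
    [0,0,0]
  ]
}}

```text
clock: 1.35
position: [0.5056, 0.1547, 0.2312]
tool_rot: [-3.141, -0.0, 2.182]
force: [1.0, 0.3, 0.2]
grip_width: 0.0851
```

{"op": "arm_command", "data": {
  "gripper": [8.5,8.5,8.5,8.5,8.5],
  "slide": [
    [-5.4,-1.3,0],
    [-10.9,-2.6,0],
    [-16.3,-4,0],
    [-16.3,-4,0],
    [-16.3,-4,0]
  ],
  "turn": [
    [0,0,8],
    [0,0,16],
    [0,0,24],
    [0,0,27.5],
    [0,0,27.5]
  ]
}}

```text
clock: 1.98
position: [0.5658, -0.0002, 0.2309]
tool_rot: [-3.141, 0.0, 1.702]
force: [-0.1, 0.9, -0.3]
grip_width: 0.0851
```

```bash
python3 - <<'E'
from h import *
s=bot.observe();print(s["position"],s["tool_rot"],s["force"])
c=vision.camera_model("wrist");im=vision.grab_frame("wrist");cv2.imwrite("pics/w1_raw.png",im);np.save("w1.npy",c,allow_pickle=True)
t=vision.grab_frame("top");cv2.imwrite("pics/top1_raw.png",t)
cv2.imwrite("pics/w1.png",cv2.resize(im,(800,600),interpolation=cv2.INTER_CUBIC))
E
```

```text
[ 5.65847312e-01 -1.86942945e-04  2.30939337e-01] [-3.14083104e+00  1.86304558e-05  1.70153274e+00] [-0.10867698  0.94558523 -0.34939068]
```

View pics/w1.png

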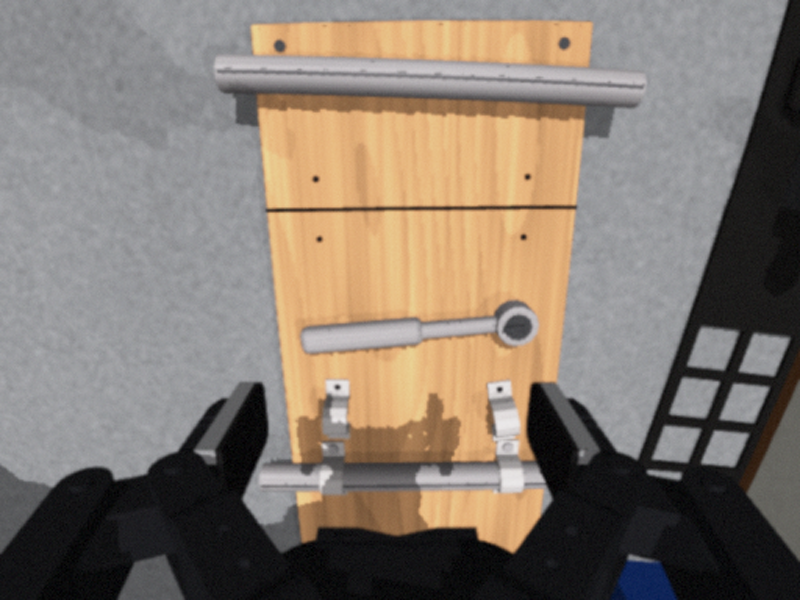

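Wrist view: the axle runs from px (216,74) to (645,88), the bare line from (266,211) to (577,207), and the ratchet is at (420,330), well beyond. Next I'll measure them precisely.

```bash
cat >> h.py <<'E'
def measure(im,c,line=None,rows=(20,160),lrows=(118,148)):
    """axle axis + pencil line from a wrist picture; returns dict"""
    hsv=cv2.cvtColor(im,cv2.COLOR_BGR2HSV).astype(float);S=hsv[...,1];g=im.astype(float).mean(2)
    out={};A=[];E=[]
    for u in range(184,360,4):
        s=S[rows[0]:rows[1],u-1:u+2].mean(1)
        low=s<70
        n,lab=cv2.connectedComponents(low.astype(np.uint8)[:,None])
        if n<2: continue
        k=max(range(1,n),key=lambda i:(lab==i).sum());ii=np.where(lab[:,0]==k)[0];a,b=ii[0],ii[-1]
        if a<1 or b>len(s)-2 or b-a<8: continue
        fa=a-(70-s[a])/(s[a-1]-s[a]);fb=b+(70-s[b])/(s[b+1]-s[b])
        va,vb=rows[0]+fa,rows[0]+fb;E.append((u,va,vb))
        o,d1=ray(c,u,va);_,d2=ray(c,u,vb);d=d1/np.linalg.norm(d1)+d2/np.linalg.norm(d2)
        A.append(o+d*(.0305-o[2])/d[2])
    def fit(P):
        P=np.array(P)[:,:2]
        for _ in range(3):
            p=np.polyfit(P[:,0],P[:,1],1);r=P[:,1]-np.polyval(p,P[:,0]);P=P[abs(r)<max(2*r.std(),3e-4)]
        return p,r.std(),len(P)
    out["axle"]=fit(A);out["edges"]=np.array(E)
    if lrows:
        L=[]
        for u in range(184,360,4):
            w=g[lrows[0]:lrows[1],u];dk=np.clip(np.median(w)-30-w,0,None)
            if dk.sum()>20: L.append(onplane(c,u,lrows[0]+(dk*np.arange(len(w))).sum()/dk.sum(),.018))
        out["line"]=fit(L)
    return out
E
python3 - <<'E'
from h import *
im=cv2.imread("pics/w1_raw.png");c=np.load("w1.npy",allow_pickle=True).item()
m=measure(im,c);
for k in("axle","line"): print(k,m[k],np.degrees(np.arctan(m[k][0][0])))
print(m["edges"][::8])
# axle ends: profile along tube, deck edges: along line
e=m["edges"];pm=np.polyfit(e[:,0],e[:,1:].mean(1),1)
g=im.astype(float).mean(2);S=cv2.cvtColor(im,cv2.COLOR_BGR2HSV)[...,1]
for rng in((130,148),(404,422)):
    print([ (u,int(g[int(round(np.polyval(pm,u)))-4:int(round(np.polyval(pm,u)))+5,u].mean())) for u in range(*rng)])
for rng in((162,178),(362,378)):
    print([ (u,int(S[126:131,u].mean())) for u in range(*rng)], [ (u,int(S[138:143,u].mean())) for u in range(*rng)])
E
```

```text
axle (array([0.09874078, 0.07138615]), np.float64(4.3113816110791345e-05), 44) 5.639150389175347
line (array([ 0.14337074, -0.04546237]), np.float64(0.00010889309799970113), 44) 8.1589385085106
[[184.          35.05960265  59.47692308]
 [216.          35.82550336  60.48421053]
 [248.          36.79710145  61.44148936]
 [280.          38.05421687  62.52849741]
 [312.          39.33898305  63.84745763]
 [344.          40.81679389  65.40718563]]
[(130, 150), (131, 147), (132, 146), (133, 144), (134, 144), (135, 145), (136, 152), (137, 168), (138, 179), (139, 173), (140, 170), (141, 170), (142, 167), (143, 164), (144, 162), (145, 161), (146, 157), (147, 158)]
[(404, 165), (405, 162), (406, 165), (407, 168), (408, 168), (409, 166), (410, 166), (411, 166), (412, 172), (413, 168), (414, 157), (415, 154), (416, 157), (417, 159), (418, 158), (419, 159), (420, 159), (421, 159)]
[(162, 7), (163, 7), (164, 6), (165, 7), (166, 7), (167, 8), (168, 5), (169, 25), (170, 83), (171, 108), (172, 107), (173, 108), (174, 110), (175, 109), (176, 105), (177, 102)] [(162, 8), (163, 7), (164, 6), (165, 8), (166, 8), (167, 7), (168, 7), (169, 5), (170, 20), (171, 76), (172, 108), (173, 107), (174, 108), (175, 112), (176, 115), (177, 116)]
[(362, 116), (363, 118), (364, 122), (365, 120), (366, 115), (367, 110), (368, 94), (369, 35), (370, 3), (371, 9), (372, 10), (373, 6), (374, 6), (375, 8), (376, 6), (377, 8)] [(362, 119), (363, 119), (364, 119), (365, 113), (366, 107), (367, 82), (368, 26), (369, 4), (370, 7), (371, 6), (372, 7), (373, 8), (374, 6), (375, 6), (376, 7), (377, 6)]
```

```bash
python3 - <<'E'
from h import *
im=cv2.imread("pics/w1_raw.png");c=np.load("w1.npy",allow_pickle=True).item()
m=measure(im,c);e=m["edges"];pm=np.polyfit(e[:,0],e[:,1:].mean(1),1)
a=[onplane(c,u,np.polyval(pm,u),.041) for u in(136.4,413.4)];print(a,np.linalg.norm(a[0]-a[1]))
pa,pl=m["axle"][0],m["line"][0]
# line ends
L=[]
for u0,v0,u1,v1 in((169.6,128,170.6,140),(368.6,128,367.3,140)):
    t=(133.5-v0)/(v1-v0);L.append(onplane(c,u0+t*(u1-u0),133.5,.018))
print(L,np.linalg.norm(L[0]-L[1]))
lm=(L[0]+L[1])[:2]/2; lm[1]=np.polyval(pl,lm[0]); am=(a[0]+a[1])[:2]/2; am[1]=np.polyval(pa,am[0])
x=np.array([1,pl[0]]);x/=np.linalg.norm(x);y=np.array([-x[1],x[0]])
print("line mid",lm,"axle mid",am,"axle in line frame",x@(am-lm),y@(am-lm),"yaw",np.degrees(np.arctan(pa[0])-np.arctan(pl[0])),"linedir",x)
E
```

```text
[array([0.42704181, 0.11366781, 0.041     ]), array([0.71849458, 0.14270821, 0.041     ])] 0.29289599601851424
[array([0.46103964, 0.02167964, 0.018     ]), array([0.69872132, 0.053067  , 0.018     ])] 0.2397451694732344
line mid [0.57988048 0.03767552] axle mid [0.57276819 0.12794173] axle in line frame 0.005770247760540029 0.09036192394465775 yaw -2.519788119335252 linedir [0.98987819 0.14191957]
```

{"op": "arm_command", "data": {
  "gripper": [8.5,8.5,8.5,8.5,8.5],
  "slide": [
    [5.5,1,0],
    [11,2,2],
    [13.4,2.4,7],
    [13.4,2.4,12.5],
    [13.4,2.4,17.5]
  ],
  "turn": [
    [0,0,1],
    [0,0,1.85],
    [0,0,1.85],
    [0,0,1.85],
    [0,0,1.85]
  ]
}}

```text
clock: 2.7
position: [0.5717, 0.1373, 0.0546]
tool_rot: [-3.141, -0.0, 1.673]
force: [2.0, 0.6, -0.1]
grip_width: 0.0847
```

{"op": "arm_command", "data": {
  "gripper": [8.5,8.5],
  "slide": [
    [0,0,1],
    [0,0,1]
  ],
  "turn": [
    [0,0,0],
    [0,0,0]
  ]
}}

```text
clock: 2.95
position: [0.5726, 0.1362, 0.0471]
tool_rot: [3.141, -0.0, 1.67]
force: [0.1, 0.5, 0.3]
grip_width: 0.0851
```

```bash
python3 - <<'E'
from h import *
s=bot.observe();print(s["position"],s["tool_rot"],s["force"])
c=vision.camera_model("wrist");im=vision.grab_frame("wrist");cv2.imwrite("pics/w2_raw.png",im);np.save("w2.npy",c,allow_pickle=True)
cv2.imwrite("pics/w2.png",cv2.resize(im,(800,600),interpolation=cv2.INTER_CUBIC))
E
```

```text
[0.57260255 0.13618462 0.04708437] [ 3.14140113e+00 -7.18875616e-05  1.67016642e+00] [0.07373854 0.4851172  0.31570131]
```

View pics/w2.png

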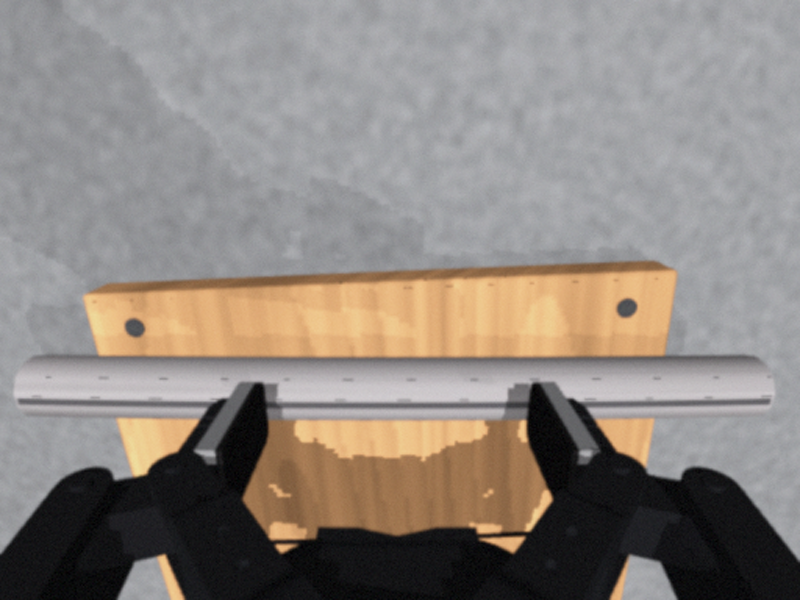

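The tips hang squarely over the tube (y px ≈385), with its middle centred between the fingers. Now lowering gently to contact.

{"op": "arm_command", "data": {
  "gripper": [8.5,8.5,8.5],
  "slide": [
    [0,0,1.0],
    [0,0,1.4],
    [0,0,1.4]
  ],
  "turn": [
    [0,0,0],
    [0,0,0],
    [0,0,0]
  ]
}}

```text
clock: 3.38
position: [0.5723, 0.136, 0.0323]
tool_rot: [-3.142, -0.0, 1.669]
force: [0.2, 0.2, -0.7]
grip_width: 0.0849
```

{"op": "arm_command", "data": {
  "gripper": [8.5,8.5],
  "slide": [
    [0,0,0.1],
    [0,0,0.1]
  ],
  "turn": [
    [0,0,0],
    [0,0,0]
  ]
}}

```text
clock: 3.62
position: [0.5724, 0.1359, 0.0314]
tool_rot: [3.142, 0.0, 1.669]
force: [0.1, 0.1, -0.3]
grip_width: 0.0853
```

{"op": "arm_command", "data": {
  "gripper": [8.5,8.5],
  "slide": [
    [0,0,0.1],
    [0,0,0.1]
  ],
  "turn": [
    [0,0,0],
    [0,0,0]
  ]
}}

```text
clock: 3.88
position: [0.5723, 0.1359, 0.0302]
tool_rot: [-3.142, 0.0, 1.669]
force: [0.4, -0.8, 0.7]
grip_width: 0.0851
```

{"op": "arm_command", "data": {
  "gripper": [8.5,8.5],
  "slide": [
    [0,0,0.1],
    [0,0,0.1]
  ],
  "turn": [
    [0,0,0],
    [0,0,0]
  ]
}}

```text
clock: 4.12
position: [0.5725, 0.1361, 0.0296]
tool_rot: [3.141, -0.0, 1.669]
force: [-1.7, 0.3, 6.2]
grip_width: 0.0851
```

{"op": "arm_command", "data": {
  "gripper": [8.5,8.5],
  "slide": [
    [0,0,0.05],
    [0,0,0.05]
  ],
  "turn": [
    [0,0,0],
    [0,0,0]
  ]
}}

```text
clock: 4.38
position: [0.5725, 0.1362, 0.0294]
tool_rot: [3.141, -0.0, 1.669]
force: [-3.5, 1.4, 12.7]
grip_width: 0.0852
```

{"op": "arm_command", "data": {
  "gripper": [8.5,8.5,8.5,8.5,8.5],
  "slide": [
    [-0.15,0,0],
    [-0.45,0,0],
    [-0.8,0,0],
    [-1.15,0,0],
    [-1.5,0,0]
  ],
  "turn": [
    [0,0,0],
    [0,0,0],
    [0,0,0],
    [0,0,0],
    [0,0,0]
  ]
}}

```text
clock: 5.0
position: [0.574, 0.1211, 0.0297]
tool_rot: [3.141, -0.001, 1.669]
force: [-6.2, -0.4, 19.7]
grip_width: 0.0852
```

{"op": "arm_command", "data": {
  "gripper": [8.5,8.5,8.5,8.5,8.5],
  "slide": [
    [-0.35,0,0],
    [-0.7,0,0],
    [-0.95,0,0],
    [-1.0,0,0],
    [-1.0,0,0]
  ],
  "turn": [
    [0,0,0],
    [0,0,0],
    [0,0,0],
    [0,0,0],
    [0,0,0]
  ]
}}

```text
clock: 5.62
position: [0.575, 0.111, 0.0297]
tool_rot: [3.141, -0.0, 1.669]
force: [-6.0, -0.8, 19.3]
grip_width: 0.0852
```

```bash
cat >> h.py <<'E'
LM=np.array([.57988,.03768]);LX=np.array([.98988,.14192]);LY=np.array([-LX[1],LX[0]])
def look(name,rows,cols,lrows=None):
    """axle in the line frame from a wrist picture, using the given columns"""
    s=bot.observe();c=vision.camera_model("wrist");im=vision.grab_frame("wrist");cv2.imwrite(f"pics/{name}.png",cv2.resize(im,(800,600)));cv2.imwrite(f"pics/{name}_raw.png",im);np.save(name+".npy",c,allow_pickle=True)
    S=cv2.cvtColor(im,cv2.COLOR_BGR2HSV)[...,1].astype(float);A=[]
    for u in cols:
        s1=S[rows[0]:rows[1],u-1:u+2].mean(1);low=(s1<70)
        n,lab=cv2.connectedComponents(low.astype(np.uint8)[:,None])
        if n<2: continue
        k=max(range(1,n),key=lambda i:(lab==i).sum());ii=np.where(lab[:,0]==k)[0];a,b=ii[0],ii[-1]
        if a<1 or b>len(s1)-2: continue
        va=rows[0]+a-(70-s1[a])/(s1[a-1]-s1[a]);vb=rows[0]+b+(70-s1[b])/(s1[b+1]-s1[b])
        o,d1=ray(c,u,va);_,d2=ray(c,u,vb);d=d1/np.linalg.norm(d1)+d2/np.linalg.norm(d2)
        A.append((o+d*(.0305-o[2])/d[2])[:2])
    A=np.array(A);X=(A-LM)@LX;Y=(A-LM)@LY
    p=np.polyfit(X,Y,1);k=abs(Y-np.polyval(p,X))<.001;p=np.polyfit(X[k],Y[k],1)
    print("pos",np.round(s["position"],4),"toolyaw-line",round(np.degrees(s["tool_rot"][2]-np.pi/2-np.arctan2(LX[1],LX[0])),2),"F",np.round(s["force"],1),"tool in line",np.round([(s["position"][:2]-LM)@LX*1e3,(s["position"][:2]-LM)@LY*1e3],1))
    print("axle y0 mm",round(p[1]*1e3,2),"yaw",round(np.degrees(np.arctan(p[0])),2),"n",k.sum(),len(Y),"res",(Y[k]-np.polyval(p,X[k])).std())
E
python3 - <<'E'
from h import *
look("w3",(150,300),list(range(85,120,3))+list(range(185,325,4))+list(range(395,410,3)))
E
```

```text
pos [0.575  0.111  0.0297] toolyaw-line -2.53 F [-6.  -0.8 19.3] tool in line [ 5.6 73.3]
axle y0 mm 76.79 yaw -2.51 n 52 52 res 3.321092582068076e-05
```

View pics/w3.png

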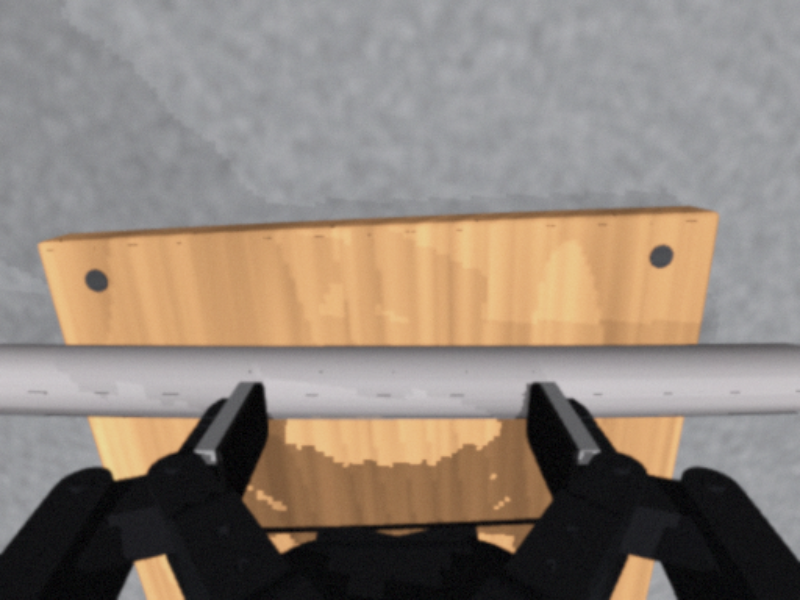

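Rolling without slip: the axle is at y≈76.8 mm with yaw unchanged. I'll finish this stroke with a lighter press, lift, step back and continue.

{"op": "arm_command", "data": {
  "gripper": [8.5,8.5,8.5,8.5,8.5],
  "slide": [
    [-0.2,0,-0.03],
    [-0.5,0,-0.03],
    [-0.7,0,-0.03],
    [-0.8,0,-0.03],
    [-0.8,0,-0.03]
  ],
  "turn": [
    [0,0,0],
    [0,0,0],
    [0,0,0],
    [0,0,0],
    [0,0,0]
  ]
}}

```text
clock: 6.3
position: [0.5758, 0.103, 0.0298]
tool_rot: [3.141, -0.0, 1.669]
force: [-4.6, 0.2, 14.1]
grip_width: 0.085
```

{"op": "arm_command", "data": {
  "gripper": [8.5,8.5,8.5,8.5,8.5],
  "slide": [
    [0,0,-0.2],
    [0,0,-0.6],
    [0.8,0,-0.8],
    [1.6,0,-0.6],
    [1.6,0,-0.4]
  ],
  "turn": [
    [0,0,0],
    [0,0,0],
    [0,0,0],
    [0,0,0],
    [0,0,0]
  ]
}}

```text
clock: 6.92
position: [0.5738, 0.1202, 0.0328]
tool_rot: [-3.141, -0.0, 1.671]
force: [0.1, -0.2, -0.5]
grip_width: 0.0851
```

```bash
python3 - <<'E'
from h import *
look("w4",(150,300),list(range(85,120,3))+list(range(185,325,4))+list(range(395,410,3)))
E
```

```text
pos [0.5738 0.1202 0.0328] toolyaw-line -2.43 F [ 0.1 -0.2 -0.5] tool in line [ 5.7 82.6]
axle y0 mm 72.81 yaw -2.53 n 51 52 res 4.9153440279690644e-05
```

{"op": "arm_command", "data": {
  "gripper": [8.5,8.5,8.5,8.5,8.5],
  "slide": [
    [-0.1,0,0.1],
    [-0.1,0,0.25],
    [-0.1,0,0.33],
    [-0.1,0,0.38],
    [-0.1,0,0.38]
  ],
  "turn": [
    [0,0,0],
    [0,0,0],
    [0,0,0],
    [0,0,0],
    [0,0,0]
  ]
}}

```text
clock: 7.6
position: [0.5742, 0.1179, 0.0297]
tool_rot: [3.141, -0.0, 1.669]
force: [-3.3, -0.1, 9.8]
grip_width: 0.085
```

{"op": "arm_command", "data": {
  "gripper": [8.5,8.5,8.5,8.5,8.5],
  "slide": [
    [-0.15,0,0],
    [-0.45,0,0],
    [-0.8,0,0],
    [-1.2,0,0],
    [-1.6,0,0]
  ],
  "turn": [
    [0,0,0],
    [0,0,0],
    [0,0,0],
    [0,0,0],
    [0,0,0]
  ]
}}

```text
clock: 8.22
position: [0.5758, 0.102, 0.0298]
tool_rot: [3.141, -0.0, 1.669]
force: [-3.5, 1.5, 11.5]
grip_width: 0.0849
```

{"op": "arm_command", "data": {
  "gripper": [8.5,8.5,8.5,8.5,8.5],
  "slide": [
    [-0.4,0,0],
    [-0.8,0,0],
    [-1.2,0,0],
    [-1.5,0,0],
    [-1.6,0,0]
  ],
  "turn": [
    [0,0,0],
    [0,0,0],
    [0,0,0],
    [0,0,0],
    [0,0,0]
  ]
}}

```text
clock: 8.85
position: [0.5774, 0.0859, 0.0298]
tool_rot: [3.141, -0.0, 1.669]
force: [-3.2, -0.7, 10.1]
grip_width: 0.0849
```

{"op": "arm_command", "data": {
  "gripper": [8.5,8.5,8.5,8.5,8.5],
  "slide": [
    [0,0,0],
    [0,0,-0.4],
    [0.5,0,-0.8],
    [1.6,0,-0.6],
    [1.6,0,-0.4]
  ],
  "turn": [
    [0,0,0],
    [0,0,0],
    [0,0,0],
    [0,0,0],
    [0,0,0]
  ]
}}

```text
clock: 9.48
position: [0.5754, 0.1037, 0.033]
tool_rot: [-3.141, -0.001, 1.671]
force: [0.7, 0.6, 0.2]
grip_width: 0.0851
```

```bash
python3 - <<'E'
from h import *
look("w5",(150,300),list(range(85,120,3))+list(range(185,325,4))+list(range(395,410,3)))
E
```

```text
pos [0.5754 0.1037 0.033 ] toolyaw-line -2.4 F [0.7 0.6 0.2] tool in line [ 5. 66.]
axle y0 mm 56.78 yaw -2.49 n 52 52 res 8.719229823980152e-05
```

{"op": "arm_command", "data": {
  "gripper": [8.5,8.5,8.5,8.5,8.5],
  "slide": [
    [0,0,0.1],
    [0,0,0.25],
    [0,0,0.35],
    [0,0,0.4],
    [0,0,0.4]
  ],
  "turn": [
    [0,0,0],
    [0,0,0],
    [0,0,0],
    [0,0,0],
    [0,0,0]
  ]
}}

```text
clock: 10.15
position: [0.5758, 0.102, 0.0297]
tool_rot: [3.141, -0.0, 1.669]
force: [-2.1, -0.4, 9.6]
grip_width: 0.0847
```

{"op": "arm_command", "data": {
  "gripper": [8.5,8.5,8.5,8.5,8.5],
  "slide": [
    [-0.15,0,0],
    [-0.45,0,0],
    [-0.8,0,0],
    [-1.2,0,0],
    [-1.6,0,0]
  ],
  "turn": [
    [0,0,0],
    [0,0,0],
    [0,0,0],
    [0,0,0],
    [0,0,0]
  ]
}}

```text
clock: 10.78
position: [0.5773, 0.086, 0.0298]
tool_rot: [3.141, -0.0, 1.669]
force: [-4.1, 0.2, 11.4]
grip_width: 0.0851
```

{"op": "arm_command", "data": {
  "gripper": [8.5,8.5,8.5,8.5,8.5],
  "slide": [
    [-0.4,0,0],
    [-0.8,0,0],
    [-1.2,0,0],
    [-1.5,0,0],
    [-1.6,0,0]
  ],
  "turn": [
    [0,0,0],
    [0,0,0],
    [0,0,0],
    [0,0,0],
    [0,0,0]
  ]
}}

```text
clock: 11.4
position: [0.579, 0.0699, 0.0298]
tool_rot: [3.141, -0.0, 1.669]
force: [-2.9, 0.8, 10.0]
grip_width: 0.0851
```

{"op": "arm_command", "data": {
  "gripper": [8.5,8.5,8.5,8.5,8.5],
  "slide": [
    [0,0,0],
    [0,0,-0.4],
    [0.5,0,-0.8],
    [1.6,0,-0.6],
    [1.6,0,-0.4]
  ],
  "turn": [
    [0,0,0],
    [0,0,0],
    [0,0,0],
    [0,0,0],
    [0,0,0]
  ]
}}

```text
clock: 12.02
position: [0.577, 0.0878, 0.033]
tool_rot: [-3.141, -0.001, 1.671]
force: [0.1, 0.0, -0.3]
grip_width: 0.0852
```

```bash
python3 - <<'E'
from h import *
look("w6",(150,300),list(range(85,120,3))+list(range(185,325,4))+list(range(395,410,3)))
E
```

```text
pos [0.577  0.0878 0.033 ] toolyaw-line -2.4 F [ 0.1  0.  -0.3] tool in line [ 4.3 50. ]
axle y0 mm 40.77 yaw -2.5 n 52 52 res 0.00012100431861699829
```

{"op": "arm_command", "data": {
  "gripper": [8.5,8.5,8.5,8.5,8.5],
  "slide": [
    [0,0,0.1],
    [0,0,0.25],
    [0,0,0.35],
    [0,0,0.4],
    [0,0,0.4]
  ],
  "turn": [
    [0,0,0],
    [0,0,0],
    [0,0,0],
    [0,0,0],
    [0,0,0]
  ]
}}

```text
clock: 12.7
position: [0.5773, 0.0861, 0.0297]
tool_rot: [3.141, -0.0, 1.669]
force: [-1.9, -0.8, 10.4]
grip_width: 0.0851
```

{"op": "arm_command", "data": {
  "gripper": [8.5,8.5,8.5,8.5,8.5],
  "slide": [
    [-0.15,0,0],
    [-0.45,0,0],
    [-0.8,0,0],
    [-1.2,0,0],
    [-1.6,0,0]
  ],
  "turn": [
    [0,0,0],
    [0,0,0],
    [0,0,0],
    [0,0,0],
    [0,0,0]
  ]
}}

```text
clock: 13.32
position: [0.579, 0.0701, 0.0299]
tool_rot: [3.141, -0.0, 1.669]
force: [-2.8, 0.4, 11.6]
grip_width: 0.0852
```

{"op": "arm_command", "data": {
  "gripper": [8.5,8.5,8.5,8.5,8.5],
  "slide": [
    [-0.4,0,0],
    [-0.8,0,0],
    [-1.2,0,0],
    [-1.5,0,0],
    [-1.6,0,0]
  ],
  "turn": [
    [0,0,0],
    [0,0,0],
    [0,0,0],
    [0,0,0],
    [0,0,0]
  ]
}}

```text
clock: 13.95
position: [0.5806, 0.054, 0.0298]
tool_rot: [3.141, -0.0, 1.669]
force: [-3.6, 0.1, 10.2]
grip_width: 0.0849
```

{"op": "arm_command", "data": {
  "gripper": [8.5,8.5,8.5,8.5,8.5],
  "slide": [
    [0,0,0],
    [0,0,-0.4],
    [0.5,0,-0.8],
    [1.6,0,-0.6],
    [1.6,0,-0.4]
  ],
  "turn": [
    [0,0,0],
    [0,0,0],
    [0,0,0],
    [0,0,0],
    [0,0,0]
  ]
}}

```text
clock: 14.58
position: [0.5786, 0.0719, 0.033]
tool_rot: [-3.141, -0.001, 1.671]
force: [-0.3, -0.5, -0.7]
grip_width: 0.085
```

```bash
python3 - <<'E'
from h import *
look("w7",(150,300),list(range(85,120,3))+list(range(185,325,4))+list(range(395,410,3)))
E
```

```text
pos [0.5786 0.0719 0.033 ] toolyaw-line -2.4 F [-0.3 -0.5 -0.7] tool in line [ 3.6 34.1]
axle y0 mm 24.14 yaw -2.57 n 51 52 res 0.00034218020768516814
```

View pics/w7.png

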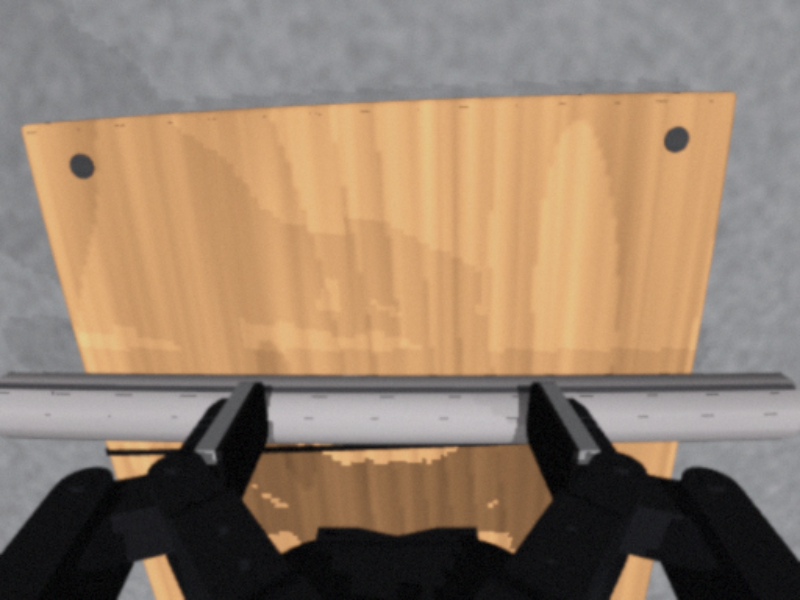

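The axle is now ~24.5 mm from the line (visible at px y≈450 just beyond it), with yaw still −2.5°. I'll bring the yaw in over the last two strokes.

{"op": "arm_command", "data": {
  "gripper": [8.5,8.5,8.5,8.5,8.5],
  "slide": [
    [0,0,0.1],
    [0,0,0.25],
    [0,0,0.35],
    [0,0,0.4],
    [0,0,0.4]
  ],
  "turn": [
    [0,0,0],
    [0,0,0],
    [0,0,0],
    [0,0,0],
    [0,0,0]
  ]
}}

```text
clock: 15.25
position: [0.5789, 0.0701, 0.0297]
tool_rot: [3.141, -0.0, 1.669]
force: [-2.6, -0.5, 9.1]
grip_width: 0.0851
```

{"op": "arm_command", "data": {
  "gripper": [8.5,8.5,8.5,8.5,8.5],
  "slide": [
    [-0.15,0,0],
    [-0.45,0,0],
    [-0.8,0,0],
    [-1.2,0,0],
    [-1.6,0.01,0]
  ],
  "turn": [
    [0,0,-0.1],
    [0,0,-0.35],
    [0,0,-0.6],
    [0,0,-0.95],
    [0,0,-1.25]
  ]
}}

```text
clock: 15.88
position: [0.5807, 0.0541, 0.0298]
tool_rot: [3.141, -0.0, 1.691]
force: [-2.0, -0.8, 11.6]
grip_width: 0.0849
```

{"op": "arm_command", "data": {
  "gripper": [8.5,8.5,8.5,8.5,8.5],
  "slide": [
    [-0.4,0,0],
    [-0.8,0,0],
    [-1.2,0,0],
    [-1.5,0,0],
    [-1.6,0,0]
  ],
  "turn": [
    [0,0,-0.3],
    [0,0,-0.6],
    [0,0,-0.95],
    [0,0,-1.2],
    [0,0,-1.25]
  ]
}}

```text
clock: 16.5
position: [0.5827, 0.0381, 0.0298]
tool_rot: [3.141, -0.0, 1.712]
force: [-3.5, -0.3, 8.4]
grip_width: 0.0852
```

{"op": "arm_command", "data": {
  "gripper": [8.5,8.5,8.5,8.5,8.5],
  "slide": [
    [0,0,0],
    [0,0,-0.5],
    [0,0,-3],
    [-2.5,0,-8],
    [-4,0,-13]
  ],
  "turn": [
    [0,0,0],
    [0,0,0],
    [0,0,0],
    [0,0,0],
    [0,0,0]
  ]
}}

```text
clock: 17.12
position: [0.5879, -0.0023, 0.1609]
tool_rot: [-3.141, 0.0, 1.712]
force: [-0.0, 0.9, -0.0]
grip_width: 0.0848
```

{"op": "arm_command", "data": {
  "gripper": [8.5,8.5,8.5],
  "slide": [
    [-2,0,-4],
    [-3,0,-7],
    [-3,0,-7]
  ],
  "turn": [
    [0,0,0],
    [0,0,0],
    [0,0,0]
  ]
}}

```text
clock: 17.5
position: [0.5933, -0.0319, 0.2316]
tool_rot: [3.138, 0.0, 1.712]
force: [-0.2, 0.2, -1.2]
grip_width: 0.0855
```

```bash
python3 - <<'E'
from h import *
look("w8",(20,180),list(range(190,350,4)))
E
```

```text
pos [ 0.5933 -0.0319  0.2316] toolyaw-line -0.09 F [-0.2  0.2 -1.2] tool in line [  3.4 -70.7]
axle y0 mm 9.51 yaw -2.49 n 40 40 res 4.7525262384143075e-05
```

View pics/w8.png

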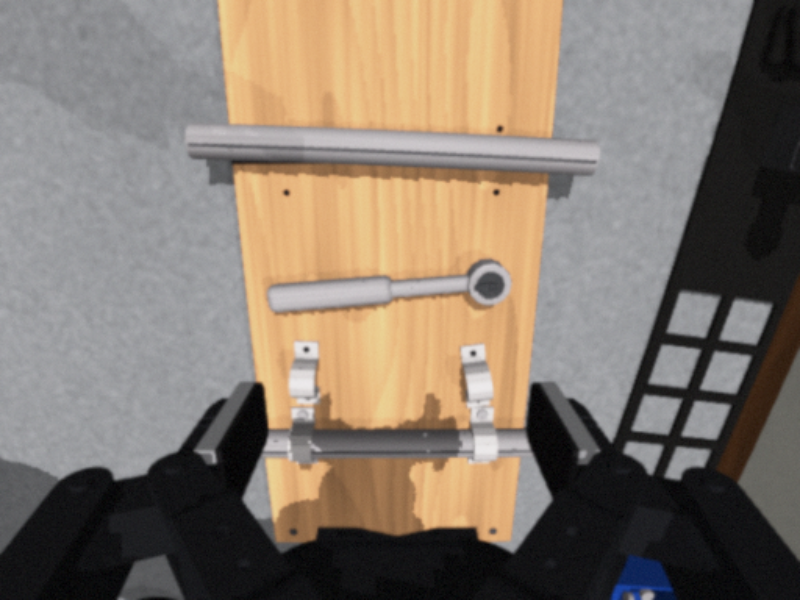

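The axle's centre is 9.5 mm from the line, but the yaw is still −2.5°. Ground friction at the deck edges held while the fingertips twisted on the tube. With the press shifted toward the +x end, the far end carries little load, so a twist should pivot the tube about the loaded end.

{"op": "arm_command", "data": {
  "gripper": [8.5,8.5,8.5,8.5,8.5],
  "slide": [
    [4,4.3,0],
    [7.7,8.25,0.5],
    [7.7,8.25,6],
    [7.7,8.25,12],
    [7.7,8.25,16]
  ],
  "turn": [
    [0,0,1.2],
    [0,0,2.4],
    [0,0,2.4],
    [0,0,2.4],
    [0,0,2.4]
  ]
}}

```text
clock: 18.18
position: [0.6611, 0.0576, 0.0652]
tool_rot: [-3.137, 0.0, 1.672]
force: [1.2, -0.3, -0.1]
grip_width: 0.085
```

{"op": "arm_command", "data": {
  "gripper": [8.5,8.5,8.5],
  "slide": [
    [0,0,2.5],
    [0,0,3.6],
    [0,0,3.6]
  ],
  "turn": [
    [0,0,0],
    [0,0,0],
    [0,0,0]
  ]
}}

```text
clock: 18.55
position: [0.6627, 0.0572, 0.0327]
tool_rot: [-3.14, 0.0, 1.671]
force: [0.5, -0.0, 0.1]
grip_width: 0.0851
```

```bash
python3 - <<'E'
from h import *
look("w9",(150,300),list(range(200,325,4)))
E
```

```text
pos [0.6627 0.0572 0.0327] toolyaw-line -2.4 F [ 0.5 -0.   0.1] tool in line [84.7  7.6]
axle y0 mm 8.61 yaw -2.5 n 28 28 res 4.0322649581394626e-05
```

View pics/w9.png

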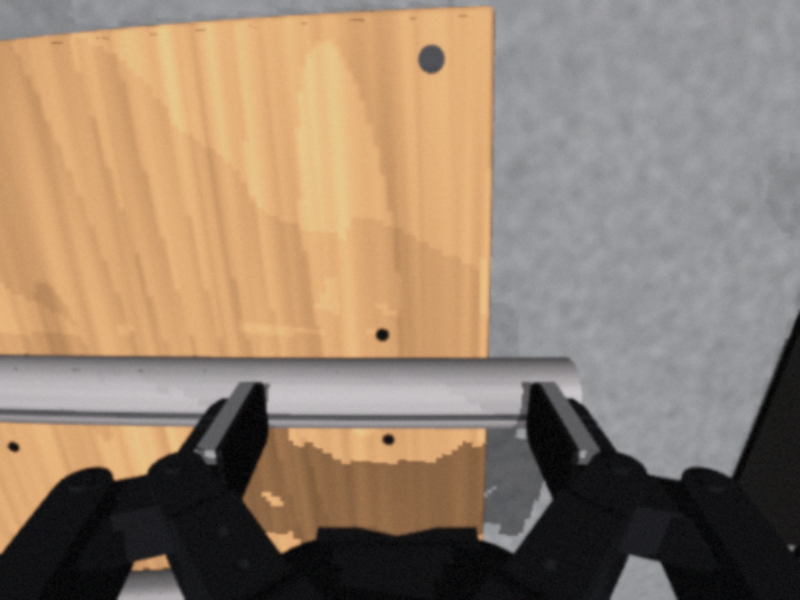

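{"op": "arm_command", "data": {
  "gripper": [8.5,8.5,8.5,8.5],
  "slide": [
    [0,0,0.2],
    [0,0,0.3],
    [0,0,0.4],
    [0,0,0.4]
  ],
  "turn": [
    [0,0,0],
    [0,0,0],
    [0,0,0],
    [0,0,0]
  ]
}}

```text
clock: 19.1
position: [0.6634, 0.0571, 0.0299]
tool_rot: [3.141, -0.0, 1.671]
force: [-0.7, -0.7, 6.9]
grip_width: 0.0847
```

{"op": "arm_command", "data": {
  "gripper": [8.5,8.5],
  "slide": [
    [0,0,0.06],
    [0,0,0.08]
  ],
  "turn": [
    [0,0,0],
    [0,0,0]
  ]
}}

```text
clock: 19.35
position: [0.6635, 0.0571, 0.0297]
tool_rot: [3.141, -0.0, 1.671]
force: [-5.1, 0.3, 18.4]
grip_width: 0.0851
```

{"op": "arm_command", "data": {
  "gripper": [8.5,8.5,8.5],
  "slide": [
    [0,0,0.04],
    [0,0,0.08],
    [0,0,0.08]
  ],
  "turn": [
    [0,0,0],
    [0,0,0],
    [0,0,0]
  ]
}}

```text
clock: 19.73
position: [0.6636, 0.0569, 0.0296]
tool_rot: [3.14, -0.0, 1.671]
force: [-8.4, -0.8, 26.5]
grip_width: 0.0848
```

{"op": "arm_command", "data": {
  "gripper": [8.5,8.5,8.5,8.5,8.5],
  "slide": [
    [-0.03,0,0],
    [-0.07,0,0],
    [-0.11,0,0],
    [-0.15,0,0],
    [-0.15,0,0]
  ],
  "turn": [
    [0,0,-0.5],
    [0,0,-1.1],
    [0,0,-1.8],
    [0,0,-2.5],
    [0,0,-2.5]
  ]
}}

```text
clock: 20.35
position: [0.6641, 0.0555, 0.0296]
tool_rot: [3.14, -0.0, 1.714]
force: [-5.0, -0.1, 24.9]
grip_width: 0.0848
```

```bash
python3 - <<'E'
from h import *
print(bot.observe()["moment"])
look("w10",(150,300),list(range(200,325,4)))
E
```

```text
[-0.17133628  1.56049077 -0.43100156]
pos [0.6641 0.0555 0.0296] toolyaw-line 0.05 F [-5.  -0.1 24.9] tool in line [85.9  5.6]
axle y0 mm 6.07 yaw -1.61 n 27 27 res 2.9220925618125744e-05
```

Yaw moved from −2.5° to −1.6°, so the pivot works. Continuing.

{"op": "arm_command", "data": {
  "gripper": [8.5,8.5,8.5,8.5,8.5],
  "slide": [
    [-0.03,0,0.02],
    [-0.06,0,0.03],
    [-0.09,0,0.03],
    [-0.12,0,0.03],
    [-0.12,0,0.03]
  ],
  "turn": [
    [0,0,-0.5],
    [0,0,-1.0],
    [0,0,-1.5],
    [0,0,-2.0],
    [0,0,-2.0]
  ]
}}

```text
clock: 21.02
position: [0.6644, 0.0543, 0.0296]
tool_rot: [3.139, -0.0, 1.749]
force: [-6.7, -1.5, 28.9]
grip_width: 0.0852
```

```bash
python3 - <<'E'
from h import *
print(bot.observe()["moment"])
look("w11",(150,300),list(range(200,325,4)))
E
```

```text
[-0.16309003  1.87672147 -0.38058284]
pos [0.6644 0.0543 0.0296] toolyaw-line 2.05 F [-6.7 -1.5 28.9] tool in line [86.   4.5]
axle y0 mm 4.58 yaw -1.26 n 27 27 res 3.5530470838271204e-05
```

{"op": "arm_command", "data": {
  "gripper": [8.5,8.5,2,2,2],
  "slide": [
    [0,0,-0.4],
    [0,0,-3],
    [-0.3,3.5,-3],
    [-0.3,3.5,-3],
    [-0.3,3.5,-3]
  ],
  "turn": [
    [0,0,0],
    [0,0,0],
    [0,0,2.5],
    [0,0,4.5],
    [0,0,4.5]
  ]
}}

```text
clock: 21.7
position: [0.6978, 0.0576, 0.057]
tool_rot: [-3.141, 0.0, 1.671]
force: [-1.1, -0.7, 0.7]
grip_width: 0.0319
```

{"op": "arm_command", "data": {
  "gripper": [2,2,2,2,2],
  "slide": [
    [0,0,0],
    [0,0,0],
    [0,0,0.5],
    [0,0,1.0],
    [0,0,1.0]
  ],
  "turn": [
    [0,0,0],
    [0,0,0],
    [0,0,0],
    [0,0,0],
    [0,0,0]
  ]
}}

```text
clock: 22.32
position: [0.698, 0.0576, 0.0467]
tool_rot: [-3.141, 0.0, 1.671]
force: [0.1, -0.5, 0.2]
grip_width: 0.0201
```

```bash
python3 - <<'E'
from h import *
look("w12",(150,300),list(range(100,210,4)))
E
```

```text
pos [0.698  0.0576 0.0467] toolyaw-line -2.41 F [ 0.1 -0.5  0.2] tool in line [119.8   3. ]
axle y0 mm 4.62 yaw -1.38 n 27 27 res 6.94359825717937e-05
```

View pics/w12.png

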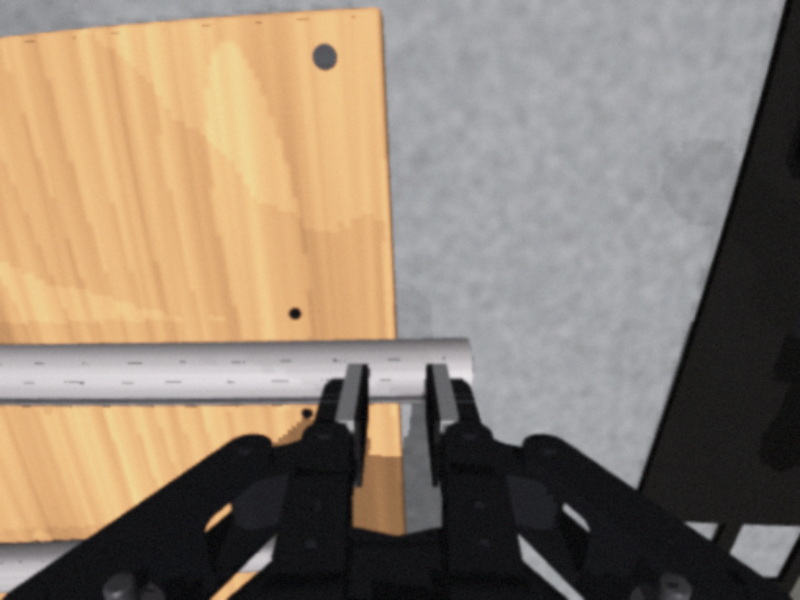

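The fingers straddle the deck edge (px x≈398) on top of the tube's end. Lowering.

{"op": "arm_command", "data": {
  "gripper": [2,2,2],
  "slide": [
    [0,0,0.2],
    [0,0,0.3],
    [0,0,0.3]
  ],
  "turn": [
    [0,0,0],
    [0,0,0],
    [0,0,0]
  ]
}}

```text
clock: 22.75
position: [0.6984, 0.0577, 0.0444]
tool_rot: [-3.142, 0.0, 1.671]
force: [0.1, 0.9, 0.0]
grip_width: 0.0199
```

{"op": "arm_command", "data": {
  "gripper": [2,2],
  "slide": [
    [0,0,0.1],
    [0,0,0.1]
  ],
  "turn": [
    [0,0,0],
    [0,0,0]
  ]
}}

```text
clock: 23.0
position: [0.6984, 0.0577, 0.0434]
tool_rot: [-3.142, -0.0, 1.671]
force: [-1.1, 0.2, 0.5]
grip_width: 0.02
```

{"op": "arm_command", "data": {
  "gripper": [2,2],
  "slide": [
    [0,0,0.05],
    [0,0,0.08]
  ],
  "turn": [
    [0,0,0],
    [0,0,0]
  ]
}}

```text
clock: 23.25
position: [0.6985, 0.0577, 0.043]
tool_rot: [3.141, -0.0, 1.671]
force: [-2.4, 1.1, 7.6]
grip_width: 0.0201
```

{"op": "arm_command", "data": {
  "gripper": [2,2,2],
  "slide": [
    [0,0,0.05],
    [0,0,0.1],
    [0,0,0.1]
  ],
  "turn": [
    [0,0,0],
    [0,0,0],
    [0,0,0]
  ]
}}

```text
clock: 23.62
position: [0.6987, 0.0575, 0.0428]
tool_rot: [3.141, -0.0, 1.671]
force: [-6.0, -1.2, 16.6]
grip_width: 0.0203
```

{"op": "arm_command", "data": {
  "gripper": [2,2,2],
  "slide": [
    [0,0,0.05],
    [0,0,0.1],
    [0,0,0.12]
  ],
  "turn": [
    [0,0,0],
    [0,0,0],
    [0,0,0]
  ]
}}

```text
clock: 24.0
position: [0.6989, 0.0574, 0.0424]
tool_rot: [3.14, -0.0, 1.671]
force: [-10.7, -0.9, 30.1]
grip_width: 0.0198
```

{"op": "arm_command", "data": {
  "gripper": [2,2,2,2,2],
  "slide": [
    [0,0,0],
    [0,0,0],
    [0,0,0],
    [0,0,0],
    [0,0,0]
  ],
  "turn": [
    [0,0,-0.4],
    [0,0,-0.8],
    [0,0,-1.2],
    [0,0,-1.5],
    [0,0,-1.5]
  ]
}}

```text
clock: 24.62
position: [0.6989, 0.0575, 0.0425]
tool_rot: [3.14, -0.0, 1.697]
force: [-10.3, -0.2, 28.7]
grip_width: 0.02
```

```bash
python3 - <<'E'
from h import *
print(bot.observe()["moment"])
look("w13",(150,300),list(range(100,210,4)))
E
```

```text
[-0.15427105  2.32803353 -0.16005728]
pos [0.6989 0.0575 0.0425] toolyaw-line -0.93 F [-10.3  -0.2  28.7] tool in line [120.6   2.8]
axle y0 mm 3.59 yaw -0.66 n 26 27 res 5.007413506840172e-05
```

{"op": "arm_command", "data": {
  "gripper": [2,2,2,2,2],
  "slide": [
    [0,0,0],
    [0,0,0],
    [0,0,0],
    [0,0,0],
    [0,0,0]
  ],
  "turn": [
    [0,0,-0.3],
    [0,0,-0.6],
    [0,0,-0.9],
    [0,0,-1.1],
    [0,0,-1.1]
  ]
}}

```text
clock: 25.3
position: [0.6991, 0.0575, 0.0425]
tool_rot: [3.14, -0.0, 1.716]
force: [-9.1, -0.1, 27.9]
grip_width: 0.0198
```

```bash
python3 - <<'E'
from h import *
print(bot.observe()["moment"])
look("w14",(150,300),list(range(100,210,4)))
E
```

```text
[-0.18802726  2.10315081 -0.11875823]
pos [0.6991 0.0575 0.0425] toolyaw-line 0.17 F [-9.1 -0.1 27.9] tool in line [120.8   2.7]
axle y0 mm 1.52 yaw 0.41 n 19 27 res 4.355634549167358e-05
```

{"op": "arm_command", "data": {
  "gripper": [2,2,2,2,2],
  "slide": [
    [0,0,-0.2],
    [0,0,-1],
    [0,0,-6],
    [0,0,-12],
    [-2,-3.4,-16]
  ],
  "turn": [
    [0,0,0],
    [0,0,0],
    [0,0,0],
    [0,0,0],
    [0,0,0]
  ]
}}

```text
clock: 25.98
position: [0.6688, 0.0345, 0.203]
tool_rot: [3.139, -0.0, 1.719]
force: [-0.3, -0.7, -0.2]
grip_width: 0.02
```

{"op": "arm_command", "data": {
  "gripper": [8.5,8.5,8.5,8.5],
  "slide": [
    [-2.5,-4.2,-3],
    [-5.4,-8.7,-3],
    [-5.4,-8.7,-3],
    [-5.4,-8.7,-3]
  ],
  "turn": [
    [0,0,0],
    [0,0,0],
    [0,0,0],
    [0,0,0]
  ]
}}

```text
clock: 26.48
position: [0.5898, -0.0326, 0.2308]
tool_rot: [3.141, -0.0, 1.717]
force: [1.0, 0.2, -0.2]
grip_width: 0.0852
```

```bash
cat >> h.py <<'E'
def holes(im,c,boxes):
    g=im.astype(float).mean(2);H=[]
    for u,v in boxes:
        w=g[v-5:v+6,u-5:u+6];d=np.clip(np.median(w)-25-w,0,None);yy,xx=np.mgrid[-5:6,-5:6]
        H.append((onplane(c,u+(d*xx).sum()/d.sum(),v+(d*yy).sum()/d.sum(),.018)[:2]))
    H=np.array(H)-LM;return np.c_[H@LX,H@LY]*1e3
E
python3 - <<'E'
from h import *
im=cv2.imread("pics/w1_raw.png");c=np.load("w1.npy",allow_pickle=True).item()
print(holes(im,c,[(202,115),(338,113),(205,153),(335,152)]).round(2))
look("w15",(20,180),list(range(190,345,4)))
E
```

```text
[[-80.1   23.09]
 [ 80.46  23.06]
 [-80.18 -23.  ]
 [ 80.49 -23.2 ]]
pos [ 0.5898 -0.0326  0.2308] toolyaw-line 0.2 F [ 1.   0.2 -0.2] tool in line [ -0.2 -71. ]
axle y0 mm 3.25 yaw -0.19 n 39 39 res 5.15047612275937e-05
```

View pics/w15.png

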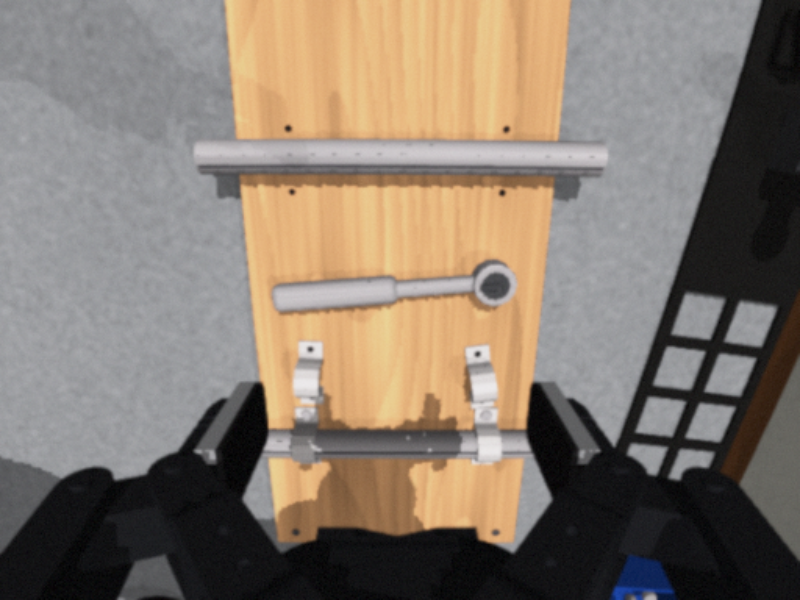

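```bash
python3 - <<'E'
from h import *
im=cv2.imread("pics/w15_raw.png");c=np.load("w15.npy",allow_pickle=True).item()
h=holes(im,c,[(184,82),(324,83),(187,123),(321,123)]);print(h.round(2),h.mean(0))
g=im.astype(float).mean(2)[96:104].mean(0);print(g[118:132].astype(int),g[380:396].astype(int))
for u in (124.5,388.5): print(((onplane(c,u,100,.041)[:2]-LM)@LX)*1e3)
E
```

```text
[[-80.17  23.23]
 [ 80.44  23.03]
 [-79.43 -21.27]
 [ 81.03 -21.2 ]] [0.46629964 0.94986889]
[156 158 158 154 153 158 176 184 185 186 188 188 188 188] [197 199 200 201 200 201 200 200 193 172 162 161 160 160 160 159]
-142.1510018678896
148.572609942328
```

Far view: yaw −0.2°, offset +3.25 mm, axial centre +3 mm. The upper screw holes agree with the earlier frame. One last short centred roll is needed: 3.25 mm, so 6.5 mm of tool travel.

{"op": "arm_command", "data": {
  "gripper": [8.5,8.5,8.5,8.5,8.5],
  "slide": [
    [4,0.2,0],
    [7.6,0.35,1],
    [7.6,0.35,7],
    [7.6,0.35,13],
    [7.6,0.35,17]
  ],
  "turn": [
    [0,0,0.3],
    [0,0,0.3],
    [0,0,0.3],
    [0,0,0.3],
    [0,0,0.3]
  ]
}}

```text
clock: 27.15
position: [0.5813, 0.0436, 0.0573]
tool_rot: [-3.139, -0.0, 1.713]
force: [0.8, 0.2, 0.3]
grip_width: 0.0848
```

{"op": "arm_command", "data": {
  "gripper": [8.5,8.5,8.5,8.5,8.5],
  "slide": [
    [0,0,1.5],
    [0,0,2.6],
    [0,0,2.9],
    [0,0,3.1],
    [0,0,3.1]
  ],
  "turn": [
    [0,0,0],
    [0,0,0],
    [0,0,0],
    [0,0,0],
    [0,0,0]
  ]
}}

```text
clock: 27.78
position: [0.5824, 0.0427, 0.0301]
tool_rot: [3.14, -0.0, 1.711]
force: [0.6, 0.3, -0.9]
grip_width: 0.085
```

{"op": "arm_command", "data": {
  "gripper": [8.5,8.5,8.5],
  "slide": [
    [0,0,0.06],
    [0,0,0.1],
    [0,0,0.1]
  ],
  "turn": [
    [0,0,0],
    [0,0,0],
    [0,0,0]
  ]
}}

```text
clock: 28.15
position: [0.5824, 0.0426, 0.0297]
tool_rot: [3.14, -0.0, 1.711]
force: [-4.7, 0.1, 18.4]
grip_width: 0.085
```

{"op": "arm_command", "data": {
  "gripper": [8.5,8.5,8.5,8.5,8.5],
  "slide": [
    [-0.1,0,-0.03],
    [-0.25,0,-0.03],
    [-0.45,0,-0.03],
    [-0.6,0,-0.03],
    [-0.65,0,-0.03]
  ],
  "turn": [
    [0,0,0],
    [0,0,0],
    [0,0,0],
    [0,0,0],
    [0,0,0]
  ]
}}

```text
clock: 28.78
position: [0.5833, 0.0361, 0.0298]
tool_rot: [3.14, -0.0, 1.711]
force: [-1.8, -0.2, 13.3]
grip_width: 0.0853
```

{"op": "arm_command", "data": {
  "gripper": [8.5,8.5,8.5,8.5,8.5],
  "slide": [
    [0,0,0],
    [0,0,-0.2],
    [0,0,-1],
    [-2,0,-6],
    [-4,0,-12]
  ],
  "turn": [
    [0,0,0],
    [0,0,0],
    [0,0,0],
    [0,0,0],
    [0,0,0]
  ]
}}

```text
clock: 29.4
position: [0.5878, -0.0037, 0.1493]
tool_rot: [-3.14, 0.0, 1.712]
force: [1.1, 0.6, -0.1]
grip_width: 0.0849
```

{"op": "arm_command", "data": {
  "gripper": [8.5,8.5,8.5,8.5],
  "slide": [
    [-2,0,-5],
    [-3,0,-8],
    [-3,0,-8],
    [-3,0,-8]
  ],
  "turn": [
    [0,0,0],
    [0,0,0],
    [0,0,0],
    [0,0,0]
  ]
}}

```text
clock: 29.9
position: [0.5921, -0.0325, 0.2276]
tool_rot: [-3.141, -0.0, 1.712]
force: [0.1, 0.1, -0.2]
grip_width: 0.0849
```

```bash
python3 - <<'E'
from h import *
look("w16",(20,180),list(range(190,345,4)))
E
```

```text
pos [ 0.5921 -0.0325  0.2276] toolyaw-line -0.09 F [ 0.1  0.1 -0.2] tool in line [  2.2 -71.2]
axle y0 mm -0.26 yaw -0.16 n 39 39 res 2.6301951634251745e-05
```

View pics/w16.png

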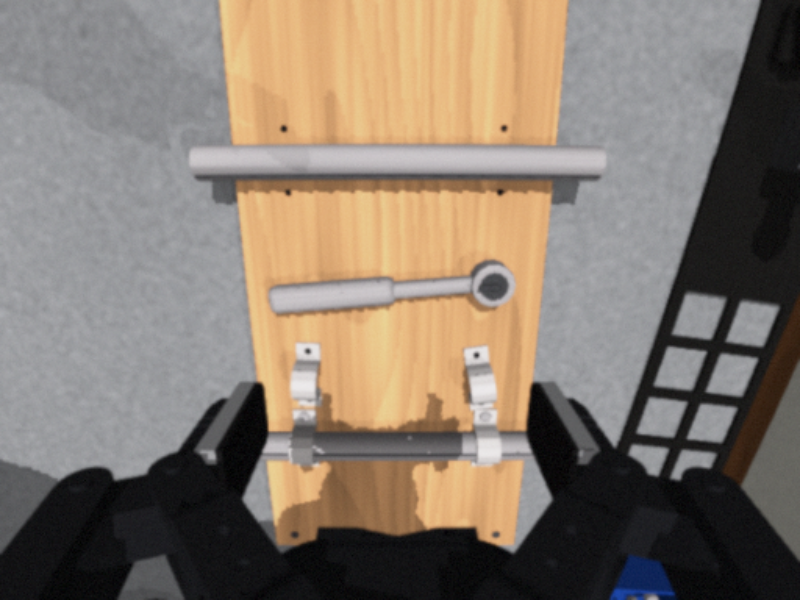

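The axle (px y≈162) lies between the hole pairs (y≈128 and 192), parallel to the line. I'll check for rest and cross-check against the holes.

```bash
python3 - <<'E'
from h import *
im=cv2.imread("pics/w16_raw.png");c=np.load("w16.npy",allow_pickle=True).item()
print(holes(im,c,[(182,82),(322,82)]).round(2)); print(holes(im,c,[(185,124),(320,124)]).round(2))
for u in (122,387.5): print(((onplane(c,u,103.5,.041)[:2]-LM)@LX)*1e3)
look("w17",(20,180),list(range(190,345,4)))
E
```

```text
[[-80.15  23.25]
 [ 80.47  23.16]]
[[-79.8  -20.9 ]
 [ 80.65 -21.35]]
-141.69089698364863
148.84765919139593
pos [ 0.592  -0.0324  0.2272] toolyaw-line -0.08 F [-0.3 -0.2 -0. ] tool in line [  2.1 -71.1]
axle y0 mm -0.3 yaw -0.19 n 39 39 res 4.043833545007095e-05
```

```bash
python3 -c "
from workcell import job_done
print(job_done())"
```

```text
the job is handed in; nothing more can be done
None
```

The axle now lies at rest on the bare line, and I handed the job in at about 30 s of the 64 s allowed, with the gripper well clear.

**How it was done:**
- I rolled the axle across the deck in short strokes with the fingertips on top, pressing with about 10 to 20 N.
- Turning the tool while pressing at the tube's middle did not change its angle; it stayed about 2.5° off the line.
- To straighten it I pressed near the far end, with up to about 30 N, and twisted. This pivoted the tube, so there was a little unavoidable slip on the deck.
- A last short roll brought it onto the line.

**Final checks from the wrist camera:**

| Check | Reading |
|---|---|
| Across the line | about −0.3 mm |
| Angle to the line | about −0.2° |
| Along the line, tube middle from line middle | about +3 mm (it started near +6 mm) |
| Between two pictures at the end | 0.04 mm apart, so at rest |

**Disagreements:**
- The two upper screw holes matched my first measurement of the line. The two lower ones read about 2 mm nearer to the line than before, most likely because the tube's shadow fell in the measuring window. The line itself is hidden under the tube now.
- Pictures taken close to the tube read about 1 mm differently from the high ones; I trusted the high ones.

In the last picture the ratchet, both clips and the clipped axle looked undisturbed. I did not picture the hammer, wheels, pads or tin again, but the arm only worked above the deck.

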